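Bottle stoppers from the carrier to the drawer rack, in order

ROBOT

A 6-joint arm with a two-finger parallel gripper is mounted at the origin on the work surface. World frame = base frame: x ahead of the robot, y to its left, z up, the work surface at z = 0. Lengths are in m, angles in rad, forces in N, time in s.
With the tool pointing down it reaches from about 0.325 to 1 m from the base axis. Payload 5.1 kg.
Tool frame: the origin (TCP) lies midway between the tips of the shut fingers; the grasp point (between the pads) lies 19 mm behind it; z points along the fingers, y is the line along which they close (so a half turn about z gives the same grasp; the last joint's range is limited). The gripper opens to 85 mm and grips with 20 to 120 N. Pads are 22 mm wide; open, the fingers measure 114 mm over their backs; the gripper's body (76 mm by 85 mm) begins 54 mm behind the grasp point. The pads swing forward as they close: fully open they stand 13 mm farther back than shut.
Start: joints at [1.249, 0.124, 1.65, -0, 1.367, -0.083], TCP at [0.154, 0.632, 0.231] pointing down, gripper open.
Joint ranges: [-2.61, 2.61], [-1.02, 2.33], [0.03, 2.71], [-1.35, 4.49], [0.32, 2.68], [-2.91, 2.91]. Speed limits (rad/s): [2.57, 2.57, 3.14, 3.14, 3.14, 3.14].

INTERFACE

Orientations are given as [roll, pitch, yaw] about the fixed x, y, z axes, in that order (R = Rz(yaw) Ry(pitch) Rx(roll)).
In Python, from workcell import status, vision, order, nets gives the robot as it stands. The module is installed in compiled form; this text tells all that it offers.
- The arm moves only by the tool jog_arm, never from a script. Its argument "steps" is text: rows parted by semicolons, each of 5 numbers parted by spaces: the finger opening in mm, from 0 to 85.4, then the shift along the tool's x, y, z normalised to -1 to 1, where 1 is 1 m, then the turn about the tool's z normalised to -1 to 1, where 1 is 2 pi rad. In form: jaw x y z turn; .... A call has 1 to 20 rows; each row is the pose to reach, as a shift and turn from the pose commanded when the call began, along the tool's axes at that moment, turning the shorter way round; what a row does not reach only later rows make up. A row lasts 1/10 s, in which the tool goes at most 50 mm and 8.59 degrees, less where a joint would pass 70% of its speed; a pose out of reach is approached as far as the arm can. A call with a number of a shift or a turn outside -1 to 1 is refused whole. A call with a gripper value outside its range is refused whole. The fingers move at their own pace and stop on an object; the grip force is fixed at half the most. Time passes only in rows, so rows that repeat a pose let the fingers close. It gives the time, the measured TCP pose, the force, the opening and the grip force at its end, in the units of the state.
- status.get_obs(): the state, without advancing time (a new reading comes with each control period).
- vision.read_camera(name): name is "scene" or "top" or "wrist"; returns (picture, depth): 420x560x3 uint8, red, green, blue; 420x560 float32, m along the optical axis (not along the pixel's ray), 0 where there is no reading.
- vision.camera_model(name): a dict with "K" (3x3 intrinsics, pixels), "position" and "orientation" of the camera in the world; the wrist camera has in their place "tool_from_camera" (4x4, takes a point from camera to tool coordinates, whose origin is the TCP and whose axes are the flange's). Camera axes: x right, y down, z forward; pixel columns grow to the right and rows downward; lengths in m; the calibration is good to about 2 mm. A picture is of the moment at which its call begins: read the wrist's pose just before it. camera_model takes no time and is no camera call.
- order.hand_in(): hands the job in; it is judged then, once.
Trained networks look in the newest picture that a camera, given by its name, has taken for a name from the list of things; names that differ only in an ending like _2 or _b are one class to them, and where a whole thing is asked for, a point or a joint stands for the part that bears it (a point fixed in the world has none). Each returns a list of dicts, best first, with "conf" (0 to 1); they miss things now and then, are a little off and sometimes report something else, mostly with a low value. They report only what shows in the picture. A call takes as long as a camera call.
- nets.recognise(camera, thing): "bbox" ([left, top, right, bottom] in pixels, round what is visible of it).
The state is a dict: "t": time; "qpos": joint angles; "dq": joint speeds; "tau": joint torques, N m; "tool_pos": TCP position; "ee_rot": TCP orientation; "wrist_force": force on the tool from outside, world axes, zero at the start; "moment": the same for the moment, N m; "grip_width": finger opening in m; "finger_force": force on a finger pad.
Only numpy, scipy, OpenCV 4.12 (cv2) and the standard library are available. Lean on these libraries where they do the work, as an engineer would, in place of code of your own. Each camera call takes 0.05 s, during which the arm holds its last target. There are 200 camera calls.

TASK

The bottles are going to be washed: take the four stoppers out of them and stand the stoppers in the oak rack in the drawer, one to a hole, upright with their collars down on the board, in the same order from left to right as the bottles stand in the carrier (left and right as seen from the robot), so that each can go back to its own bottle. Leave the bottles standing in the carrier.

Things in the scene. Friction and masses are not known exactly. Their poses are not given: they have to be found in the camera images.
- silver_finial (a point): Bottle stopper, about 60 g, z up: silver-plated ball finial, 30 mm diameter. Point: finial centre, the grip, 32 mm above the underside of its 34 mm collar, 15-19 mm below the top. Below the collar a 36 mm cork taper, 15 mm thick, 11 mm at its tip (68 mm below this point). Starts hanging loosely in its bottle's 20 mm bore; a 40 mm pull upward frees it.
- red_finial (a point): Bottle stopper, about 60 g, z up: red-lacquered wooden acorn-shaped finial, 29 mm diameter. Point: finial centre, the grip, 32 mm above the underside of its 34 mm collar, 15-19 mm below the top. Below the collar a 36 mm cork taper, 15 mm thick, 11 mm at its tip (68 mm below this point). Starts hanging loosely in its bottle's 20 mm bore; a 40 mm pull upward frees it.
- brass_finial (a point): Bottle stopper, about 60 g, z up: brass barrel-shaped finial with fine ribs, 28 mm diameter. Point: finial centre, the grip, 32 mm above the underside of its 34 mm collar, 15-19 mm below the top. Below the collar a 36 mm cork taper, 15 mm thick, 11 mm at its tip (68 mm below this point). Starts hanging loosely in its bottle's 20 mm bore; a 40 mm pull upward frees it.
- blue_finial (a point): Bottle stopper, about 60 g, z up: cobalt-blue ceramic onion-shaped finial, 32 mm diameter. Point: finial centre, the grip, 32 mm above the underside of its 34 mm collar, 15-19 mm below the top. Below the collar a 36 mm cork taper, 15 mm thick, 11 mm at its tip (68 mm below this point). Starts hanging loosely in its bottle's 20 mm bore; a 40 mm pull upward frees it.
- bottle_silver: Green glass bottle that the silver stopper starts in: 56 mm diameter, 155 mm tall to the lip, loose, 0.35 kg, held in a carrier compartment. Origin: centre of its underside, z up.
- bottle_red: Terracotta bottle that the red stopper starts in: 56 mm diameter, 155 mm tall to the lip, loose, 0.35 kg, held in a carrier compartment. Origin: centre of its underside, z up.
- bottle_brass: White stoneware bottle that the brass stopper starts in: 56 mm diameter, 155 mm tall to the lip, loose, 0.35 kg, held in a carrier compartment. Origin: centre of its underside, z up.
- bottle_blue: Amber glass bottle that the blue stopper starts in: 56 mm diameter, 155 mm tall to the lip, loose, 0.35 kg, held in a carrier compartment. Origin: centre of its underside, z up.
- carrier: Wooden bottle carrier, fixed, 76 x 272 mm, 78 mm high, holding the row of four bottles on its 10 mm floor. Origin: centre of its underside; y axis along the row, to the robot's left; bottle places at y = +96, +32, -32, -96 mm (left to right).
- rack: Oak rack, fixed, 62 x 236 mm, top 50 mm above origin (centre of underside). y axis along the row, to the robot's left; 25 mm through-holes at x 0, y +90, +30, -30, -90 mm (left to right). Seated stopper: finial centre 82 mm above origin. Stands in a drawer: walls 85, front 97, flap behind 72 mm high; from a hole centre at least 58 mm free before and behind, 35 mm to side walls. Loose tools lie in front.

How it is judged:
At the end, for the whole second after the job is handed in: Each stopper hangs upright (8 degrees) in the rack hole with the same number from the left as its own bottle in the carrier, within 10 mm of the hole centre each way and 6 mm of seated height, at rest; all four bottles stand upright on the carrier floor (x of silver_finial in the frame of rack between -0.01 and 0.01 m and z of silver_finial in the frame of rack between 0.076 and 0.088 m and angle between each of silver_finial, bottle_silver, red_finial, bottle_red, brass_finial, bottle_brass, blue_finial, bottle_blue's own z axis and vertical below 0.15 rad and linear speed of each of stopper_silver, stopper_red, stopper_brass, stopper_blue below 0.02 m/s and ((y of bottle_silver in the frame of carrier between 0.076 and 0.116 m and y of silver_finial in the frame of rack between 0.08 and 0.1 m) or (y of bottle_silver in the frame of carrier between 0.012 and 0.052 m and y of silver_finial in the frame of rack between 0.02 and 0.04 m) or (y of bottle_silver in the frame of carrier between -0.052 and -0.012 m and y of silver_finial in the frame of rack between -0.04 and -0.02 m) or (y of bottle_silver in the frame of carrier between -0.116 and -0.076 m and y of silver_finial in the frame of rack between -0.1 and -0.08 m)) and z of bottle_silver in the frame of carrier between 0.004 and 0.018 m and x of red_finial in the frame of rack between -0.01 and 0.01 m and z of red_finial in the frame of rack between 0.076 and 0.088 m and ((y of bottle_red in the frame of carrier between 0.076 and 0.116 m and y of red_finial in the frame of rack between 0.08 and 0.1 m) or (y of bottle_red in the frame of carrier between 0.012 and 0.052 m and y of red_finial in the frame of rack between 0.02 and 0.04 m) or (y of bottle_red in the frame of carrier between -0.052 and -0.012 m and y of red_finial in the frame of rack between -0.04 and -0.02 m) or (y of bottle_red in the frame of carrier between -0.116 and -0.076 m and y of red_finial in the frame of rack between -0.1 and -0.08 m)) and z of bottle_red in the frame of carrier between 0.004 and 0.018 m and x of brass_finial in the frame of rack between -0.01 and 0.01 m and z of brass_finial in the frame of rack between 0.076 and 0.088 m and ((y of bottle_brass in the frame of carrier between 0.076 and 0.116 m and y of brass_finial in the frame of rack between 0.08 and 0.1 m) or (y of bottle_brass in the frame of carrier between 0.012 and 0.052 m and y of brass_finial in the frame of rack between 0.02 and 0.04 m) or (y of bottle_brass in the frame of carrier between -0.052 and -0.012 m and y of brass_finial in the frame of rack between -0.04 and -0.02 m) or (y of bottle_brass in the frame of carrier between -0.116 and -0.076 m and y of brass_finial in the frame of rack between -0.1 and -0.08 m)) and z of bottle_brass in the frame of carrier between 0.004 and 0.018 m and x of blue_finial in the frame of rack between -0.01 and 0.01 m and z of blue_finial in the frame of rack between 0.076 and 0.088 m and ((y of bottle_blue in the frame of carrier between 0.076 and 0.116 m and y of blue_finial in the frame of rack between 0.08 and 0.1 m) or (y of bottle_blue in the frame of carrier between 0.012 and 0.052 m and y of blue_finial in the frame of rack between 0.02 and 0.04 m) or (y of bottle_blue in the frame of carrier between -0.052 and -0.012 m and y of blue_finial in the frame of rack between -0.04 and -0.02 m) or (y of bottle_blue in the frame of carrier between -0.116 and -0.076 m and y of blue_finial in the frame of rack between -0.1 and -0.08 m)) and z of bottle_blue in the frame of carrier between 0.004 and 0.018 m); the robot touches nothing.
It fails at once if a bottle is lifted, tipped or knocked out of its place in the carrier ((angle between bottle_silver's own z axis and vertical above 0.35 rad or distance of bottle_silver from where it was at the start of the episode above 0.03 m) or (angle between bottle_red's own z axis and vertical above 0.35 rad or distance of bottle_red from where it was at the start of the episode above 0.03 m) or (angle between bottle_brass's own z axis and vertical above 0.35 rad or distance of bottle_brass from where it was at the start of the episode above 0.03 m) or (angle between bottle_blue's own z axis and vertical above 0.35 rad or distance of bottle_blue from where it was at the start of the episode above 0.03 m)).
It also fails if it takes over 106 s, if anything falls off the work surface, if the arm or the gripper's body presses on something with over 40 N, if the wrist force passes 120 N, or if a joint passes its speed limit or range.

## Working session

There is one attempt and no reset: what is moved stays moved. The work goes in short steps, Python scripts to look and compute and a tool call to move; the robot and the scene stay as the last step left them, time stands still between calls to the robot, and variables do not carry over. Pictures are saved under pics/ and viewed, at most 14 in all, crops included, and the job is handed in when it is done.

Besides the shell and the picture viewer there is one more tool, called after "Request:" by a JSON object that holds its "fn" and its "kwargs". jog_arm: Moves the arm, as the interface text tells. Scaled input: -1 to 1 covers 1 m each way for a shift and 2 pi rad each way for a turn. Its arguments: {"type":"object","properties":{"steps":{"type":"string"}},"required":["steps"]}

```bash
mkdir -p pics; cat > h.py <<'E'
import numpy as np,cv2
from scipy.spatial.transform import Rotation as R
from workcell import status,vision,order,nets
def pose(name,obs=None):
    m=vision.camera_model(name);K=np.array(m["K"])
    if "tool_from_camera" in m:
        T=np.eye(4);T[:3,:3]=R.from_euler('xyz',obs["ee_rot"]).as_matrix() if np.size(obs["ee_rot"])==3 else np.array(obs["ee_rot"]);T[:3,3]=obs["tool_pos"]
        T=T@np.array(m["tool_from_camera"])
    else:
        o=np.array(m["orientation"]);T=np.eye(4);T[:3,:3]=o if o.shape==(3,3) else R.from_euler('xyz',o).as_matrix();T[:3,3]=m["position"]
    return K,T
def cloud(name):
    obs=status.get_obs();im,d=vision.read_camera(name);K,T=pose(name,obs)
    v,u=np.mgrid[:d.shape[0],:d.shape[1]]
    p=np.stack([(u-K[0,2])/K[0,0]*d,(v-K[1,2])/K[1,1]*d,d],-1)@T[:3,:3].T+T[:3,3]
    p[d==0]=np.nan
    return im,d,p,K,T
def ray(K,T,u,v):
    r=T[:3,:3]@np.array([(u-K[0,2])/K[0,0],(v-K[1,2])/K[1,1],1]);return T[:3,3],r/np.linalg.norm(r)
def meet(rays):
    A=sum(np.eye(3)-np.outer(r,r) for _,r in rays);b=sum((np.eye(3)-np.outer(r,r))@o for o,r in rays);return np.linalg.solve(A,b)
E
python3 - <<'E'
from h import *
print(status.get_obs())
for c in("scene","top"):
    im,d,p,K,T=cloud(c);cv2.imwrite(f"pics/{c}0.png",im[...,::-1]);print(c,K.tolist(),T.round(3).tolist(),(d==0).mean())
    for t in["silver_finial","red_finial","brass_finial","blue_finial","bottle_silver","bottle_red","bottle_brass","bottle_blue","carrier","rack"]:
        for e in nets.recognise(c,t)[:2]:
            b=np.array(e["bbox"]);u,v=((b[:2]+b[2:])/2).astype(int);print(t,round(e["conf"],2),b.round(1).tolist(),p[v,u].round(3))
E
```

```text
{'t': 0.0, 'qpos': array([ 1.24938347e+00,  1.24503776e-01,  1.65166192e+00,  2.72597227e-05,
        1.36749740e+00, -8.25907938e-02]), 'dq': array([ 0.00021574,  0.00039004,  0.00144137,  0.00093754, -0.00050268,
       -0.00016009]), 'tau': array([-1.26629329e-04, -4.23596513e+01, -3.65460777e+01, -5.53895438e-05,
        7.03538535e-03,  1.21335134e-05]), 'tool_pos': array([0.15358658, 0.63097219, 0.23006102]), 'ee_rot': array([-3.13953147e+00, -1.97401310e-04,  2.90276486e+00]), 'wrist_force': array([0.57610365, 0.00916351, 0.57016176]), 'moment': array([ 0.00069255, -0.02703749,  0.03986598]), 'finger_force': 0.0, 'grip_width': 0.08538863731023572}
scene [[522.1299081925127, 0.0, 273.48544182454367], [0.0, 522.1299081925127, 203.97235676570085], [0.0, 0.0, 1.0]] [[0.581, 0.517, -0.629, 1.308], [0.814, -0.386, 0.434, -0.505], [-0.018, -0.764, -0.645, 0.905], [0.0, 0.0, 0.0, 1.0]] 0.003924319727891156
silver_finial 0.91 [147.5, 220.6, 163.4, 240.1] [ 0.55  -0.268  0.204]
silver_finial 0.57 [287.7, 167.3, 369.2, 227.6] [0.546 0.19  0.061]
red_finial 0.58 [174.8, 206.5, 193.4, 232.
[... 944 characters left out ...]
0.543 -0.13   0.218]
brass_finial 0.45 [391.4, 203.9, 414.4, 220.8] [ 0.533 -0.256  0.211]
blue_finial 0.76 [420.5, 207.5, 446.8, 223.1] [ 0.527 -0.319  0.213]
bottle_silver 0.9 [380.2, 203.5, 405.6, 229.5] [ 0.53  -0.254  0.13 ]
bottle_silver 0.65 [364.9, 204.9, 383.6, 216.9] [ 0.536 -0.197  0.219]
bottle_red 0.61 [352.4, 199.6, 376.4, 224.9] [ 0.537 -0.189  0.146]
bottle_brass 0.72 [323.8, 202.6, 351.7, 221.3] [ 0.537 -0.127  0.168]
bottle_blue 0.58 [406.8, 205.8, 432.0, 228.0] [ 0.531 -0.317  0.119]
bottle_blue 0.52 [378.2, 204.7, 408.0, 227.3] [ 0.529 -0.254  0.14 ]
carrier 0.86 [317.8, 190.9, 437.4, 235.0] [ 0.532 -0.204  0.213]
rack 0.92 [139.7, 205.0, 241.8, 234.7] [0.524 0.21  0.058]
```

```bash
python3 - <<'E'
import cv2,numpy as np
a=cv2.imread("pics/scene0.png")[140:310,100:400];b=cv2.imread("pics/top0.png")[150:260,120:460]
a=cv2.resize(a,None,fx=2,fy=2);b=cv2.resize(b,None,fx=2.3,fy=2.3)
o=np.zeros((600,800,3),np.uint8);o[:340,:600]=a;o[345:345+253,:782]=b;cv2.imwrite("pics/c0.png",o)
E
```

```text
(no output)
```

View pics/c0.png

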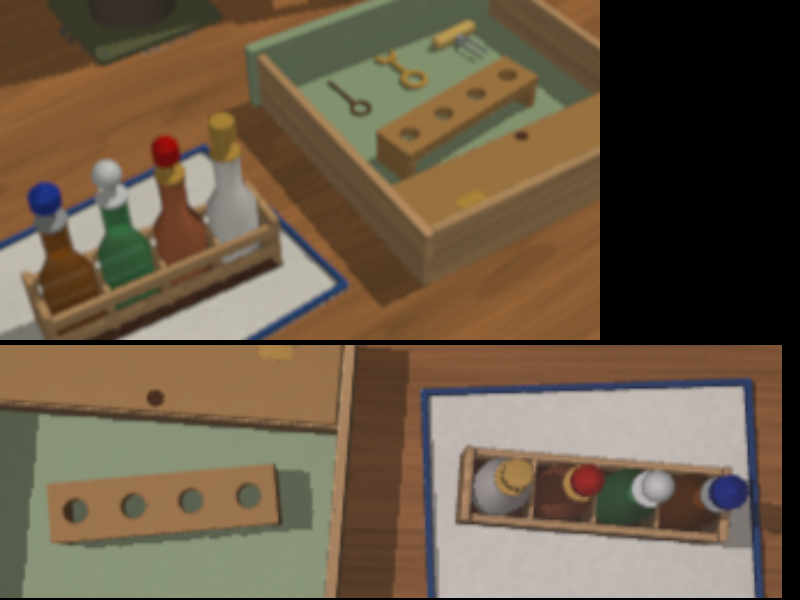

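The crop shows, from left to right, brass, red, silver and blue. The carrier is on the mat, and the rack is turned slightly in the drawer with four open holes. Next I measure precisely.

```bash
cat > m.py <<'E'
from h import *
N=["brass","red","silver","blue"]
g=np.array([[.548,-.136],[.542,-.202],[.54,-.266],[.536,-.33]])
V={c:cloud(c) for c in("scene","top")}
print("finials")
for n,q in zip(N,g):
    rs=[]
    for c,(im,d,p,K,T) in V.items():
        m=(p[...,2]>.185)&(p[...,2]<.235)&(np.hypot(p[...,0]-q[0],p[...,1]-q[1])<.03)
        v,u=np.nonzero(m);uc,vc=(u.min()+u.max())/2,(v.min()+v.max())/2
        rs.append(ray(K,T,uc,vc));P=p[m];o,r=rs[-1]
        f=lambda z:(o+r*(z-o[2])/r[2])[:2].round(4)
        print(n,c,m.sum(),"ztop",np.percentile(P[:,2],95).round(4),"xy@.197",f(.197))
    print("   tri",meet(rs).round(4))
for c,(im,d,p,K,T) in V.items():
    m=(p[...,2]>.05)&(p[...,2]<.075)&(abs(p[...,0]-.53)<.06)&(p[...,1]>.06)&(p[...,1]<.34)
    k,l,s,ce=cv2.connectedComponentsWithStats(m.astype(np.uint8));i=1+s[1:,4].argmax();P=p[l==i]
    z=np.median(P[:,2]);P=P[abs(P[:,2]-z)<.004]
    rect=cv2.minAreaRect((P[:,:2]*1000).astype(np.float32));print(c,"rack",s[i],"z",z.round(4),rect)
E
python3 m.py; python3 - <<'E'
import cv2;a=cv2.imread("pics/top0.png")[195:245,130:250];cv2.imwrite("pics/rk.png",cv2.resize(a,None,fx=6,fy=6,interpolation=cv2.INTER_NEAREST))
E
```

```text
finials
brass scene 208 ztop 0.2174 xy@.197 [ 0.5402 -0.1363]
brass top 156 ztop 0.2165 xy@.197 [ 0.5464 -0.1399]
   tri [ 0.5459 -0.1391  0.2023]
red scene 207 ztop 0.2202 xy@.197 [ 0.5341 -0.2005]
red top 168 ztop 0.2199 xy@.197 [ 0.5416 -0.2035]
   tri [ 0.5409 -0.2027  0.203 ]
silver scene 180 ztop 0.2167 xy@.197 [ 0.5317 -0.2647]
silver top 168 ztop 0.2155 xy@.197 [ 0.5369 -0.268 ]
   tri [ 0.5367 -0.2665  0.2017]
blue scene 244 ztop 0.2186 xy@.197 [ 0.5265 -0.3298]
blue top 214 ztop 0.2187 xy@.197 [ 0.5312 -0.3314]
   tri [ 0.5308 -0.3305  0.2007]
scene rack [ 288  168   81   53 1496] z 0.0584 ((526.173583984375, 210.27618408203125), (68.08094787597656, 239.65426635742188), 5.4002461433410645)
top rack [ 141  201  100   35 2272] z 0.057 ((526.6639404296875, 209.8408966064453), (62.576019287109375, 236.26011657714844), 5.5474324226379395)
```

```bash
cat >> h.py <<'E'
def rows(*targets):
    o=status.get_obs();M=R.from_euler('xyz',o["ee_rot"]).as_matrix()
    for x,y,z,yaw in targets:
        s=M.T@(np.array([x,y,z])-o["tool_pos"]);t=(o["ee_rot"][2]-yaw)/(2*np.pi);t=(t+.5)%1-.5
        n=max(np.linalg.norm(s)/.05,abs(t)*360/8.59)
        print("%.4f %.4f %.4f %.5f"%(*s,t),"rows>=%.1f"%n)
E
python3 -c "
from h import *
rows((.3,.5,.34,2.4),(.54,-.235,.34,1.492))"
```

```text
-0.1732 -0.0932 -0.1087 0.08003 rows>=4.5
-0.5802 -0.7506 -0.1087 0.22454 rows>=19.1
```

Request:
{"fn": "jog_arm", "kwargs": {"steps": "60 -0.1732 -0.0932 -0.1087 0.08; 60 -0.1732 -0.0932 -0.1087 0.08; 60 -0.1732 -0.0932 -0.1087 0.08; 60 -0.1732 -0.0932 -0.1087 0.08; 60 -0.58 -0.751 -0.109 0.2245; 60 -0.58 -0.751 -0.109 0.2245; 60 -0.58 -0.751 -0.109 0.2245; 60 -0.58 -0.751 -0.109 0.2245; 60 -0.58 -0.751 -0.109 0.2245; 60 -0.58 -0.751 -0.109 0.2245; 60 -0.58 -0.751 -0.109 0.2245; 60 -0.58 -0.751 -0.109 0.2245; 60 -0.58 -0.751 -0.109 0.2245; 60 -0.58 -0.751 -0.109 0.2245; 60 -0.58 -0.751 -0.109 0.2245; 60 -0.58 -0.751 -0.109 0.2245; 60 -0.58 -0.751 -0.109 0.2245; 60 -0.58 -0.751 -0.109 0.2245; 60 -0.58 -0.751 -0.109 0.2245; 60 -0.58 -0.751 -0.109 0.2245"}}

```text
t: 3.2
tool_pos: [0.5399, -0.238, 0.3403]
ee_rot: [3.141, 0.0, 1.491]
wrist_force: [0.7, 0.3, 0.6]
grip_width: 0.0599
finger_force: 0.0
```

Request:
{"fn": "jog_arm", "kwargs": {"steps": "60 0 0 0 0;60 0 0 0 0;60 0 0 0 0;60 0 0 0 0"}}

```text
t: 3.6
tool_pos: [0.5396, -0.2341, 0.3408]
ee_rot: [3.141, 0.0, 1.494]
wrist_force: [-0.0, -0.3, 0.0]
grip_width: 0.0599
finger_force: 0.0
```

```bash
cat > w.py <<'E'
from h import *
import sys
o=status.get_obs();print(o["t"].round(2) if hasattr(o["t"],"round") else o["t"],o["tool_pos"].round(4),o["ee_rot"].round(4),o["grip_width"])
im,d,p,K,T=cloud("wrist");cv2.imwrite(f"pics/{sys.argv[1]}.png",im[...,::-1]);print("cam",T[:3,3].round(3))
m=((p[...,2]>.19)&(p[...,2]<.235)).astype(np.uint8)
k,l,s,c=cv2.connectedComponentsWithStats(m)
for i in range(1,k):
    if s[i,4]>150:
        P=p[l==i];x,y,w,h,a=s[i];oo,r=ray(K,T,x+w/2,y+h/2);print(s[i],"med",np.median(P,0).round(4),"top",np.percentile(P[:,2],97).round(4),"ctr@.2",(oo+r*(.2-oo[2])/r[2]).round(4))
E
python3 w.py w1
```

```text
3.6 [ 0.5396 -0.2341  0.3408] [3.1409e+00 1.0000e-04 1.4937e+00] 0.059853379424205086
cam [ 0.544 -0.163  0.484]
[261  80  33  36 881] med [ 0.5451 -0.1388  0.215 ] top 0.2164 ctr@.2 [ 0.5457 -0.1378  0.2   ]
[262 156  31  33 793] med [ 0.5405 -0.2004  0.2158] top 0.2199 ctr@.2 [ 0.5407 -0.2036  0.2   ]
[263 221  30  30 695] med [ 0.5359 -0.2621  0.2116] top 0.2162 ctr@.2 [ 0.5363 -0.2676  0.2   ]
[263 275  30  34 823] med [ 0.5315 -0.3234  0.2114] top 0.2192 ctr@.2 [ 0.5315 -0.3311  0.2   ]
```

View pics/w1.png

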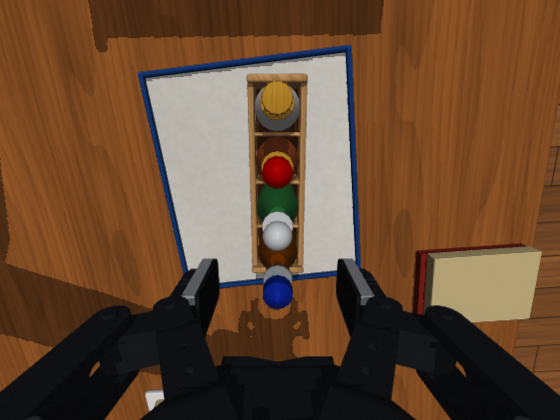

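The wrist view shows brass at (277,100), red at (277,172), silver at (277,235) and blue at (277,292), and it agrees with the triangulation. Now I pick the brass one.

```bash
python3 -c "
from h import *
rows((.5457,-.1385,.3,1.492),(.5457,-.1385,.182,1.492))"
```

```text
0.0958 -0.0013 0.0408 0.00029 rows>=2.1
0.0958 -0.0014 0.1588 0.00029 rows>=3.7
```

Request:
{"fn": "jog_arm", "kwargs": {"steps": "60 0.0958 -0.0013 0 0;60 0.0958 -0.0013 0.04 0;60 0.0958 -0.0013 0.04 0;60 0.0958 -0.0013 0.07 0;60 0.0958 -0.0013 0.1 0;60 0.0958 -0.0013 0.13 0;60 0.0958 -0.0013 0.159 0;60 0.0958 -0.0013 0.159 0;60 0.0958 -0.0013 0.159 0;0 0.0958 -0.0013 0.159 0;0 0.0958 -0.0013 0.159 0;0 0.0958 -0.0013 0.159 0;0 0.0958 -0.0013 0.159 0;0 0.0958 -0.0013 0.159 0;0 0.0958 -0.0013 0.159 0;0 0.0958 -0.0013 0.159 0;0 0.0958 -0.0013 0.159 0"}}

```text
t: 5.35
tool_pos: [0.5472, -0.1402, 0.1839]
ee_rot: [3.137, 0.001, 1.492]
wrist_force: [0.1, -0.2, 6.5]
grip_width: 0.0263
finger_force: 59.2
```

Request:
{"fn": "jog_arm", "kwargs": {"steps": "0 0 0 -0.005 0;0 0 0 -0.01 0;0 0 0 -0.02 0;0 0 0 -0.03 0;0 0 0 -0.04 0;0 0 0 -0.06 0;0 0 0 -0.09 0;0 0 0 -0.1 0;0 0 0 -0.1 0;0 0 0 -0.1 0;0 0 0 -0.1 0;0 0 0 -0.1 0"}}

```text
t: 6.55
tool_pos: [0.5452, -0.1395, 0.2795]
ee_rot: [-3.139, -0.001, 1.492]
wrist_force: [0.5, -0.2, -0.4]
grip_width: 0.0268
finger_force: 59.0
```

```bash
cat > held.py <<'E'
from h import *
o=status.get_obs();print(o["tool_pos"].round(4),o["ee_rot"].round(4),o["wrist_force"].round(2),o["grip_width"])
for c in("scene",):
    im,d,p,K,T=cloud(c);pc=np.linalg.inv(T)@np.r_[o["tool_pos"]-[0,0,.02],1];u,v=(K@pc[:3]/pc[2])[:2].astype(int);print(u,v)
    a=im[max(0,v-50):v+50,max(0,u-65):u+65,::-1];import sys;cv2.imwrite(f"pics/{sys.argv[1]}.png",cv2.resize(a,None,fx=5,fy=5,interpolation=cv2.INTER_CUBIC))
a=np.deg2rad(5.5);
for k in(90,30,-30,-90): print(k,(.5265-np.sin(a)*k/1000).round(4),(.210+np.cos(a)*k/1000).round(4))
E
python3 held.py h1
```

```text
[ 0.5452 -0.1395  0.2795] [-3.1388e+00 -8.0000e-04  1.4922e+00] [ 0.53 -0.21 -0.38] 0.02676631052607271
207 182
90 0.5179 0.2996
30 0.5236 0.2399
-30 0.5294 0.1801
-90 0.5351 0.1204
```

View pics/h1.png

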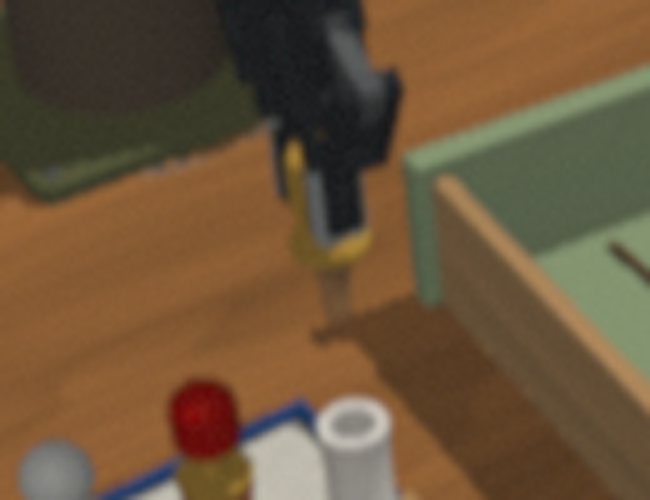

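The scene crop shows the brass stopper held almost upright, clear of its bottle. Next I hover over the left hole and check it with the wrist camera.

```bash
python3 -c "
from h import *
rows((.5179,.2996,.28,1.667))"
```

```text
0.4356 -0.0619 0.0002 -0.02782 rows>=8.8
```

Request:
{"fn": "jog_arm", "kwargs": {"steps": "0 0.4356 -0.062 0 -0.0278;0 0.4356 -0.062 0 -0.0278;0 0.4356 -0.062 0 -0.0278;0 0.4356 -0.062 0 -0.0278;0 0.4356 -0.062 0 -0.0278;0 0.4356 -0.062 0 -0.0278;0 0.4356 -0.062 0 -0.0278;0 0.4356 -0.062 0 -0.0278;0 0.4356 -0.062 0 -0.0278;0 0.4356 -0.062 0 -0.0278;0 0.4356 -0.062 0 -0.0278;0 0.4356 -0.062 0 -0.0278;0 0.4356 -0.062 0 -0.0278;0 0.4356 -0.062 0 -0.0278"}}

```text
t: 8.0
tool_pos: [0.5186, 0.2982, 0.2814]
ee_rot: [3.141, 0.0, 1.665]
wrist_force: [0.9, -0.2, -0.5]
grip_width: 0.0263
finger_force: 59.1
```

```bash
python3 w.py w2; python3 -c "
from h import *
im,d,p,K,T=cloud('wrist')
m=(abs(p[...,2]-.057)<.005)
k,l,s,c=cv2.connectedComponentsWithStats(m.astype(np.uint8));i=1+s[1:,4].argmax();P=p[l==i];print(s[i],np.median(P[:,2]),cv2.minAreaRect((P[:,:2]*1000).astype(np.float32)))
rows((.5179,.2996,.15,1.667),(.5179,.2996,.075,1.667))"
```

```text
8.0 [0.5186 0.2982 0.2814] [3.1415e+00 1.0000e-04 1.6651e+00] 0.026305998636753678
cam [0.51  0.37  0.424]
[ 253  163   51   77 3017] 0.05816498984033702 ((519.4308471679688, 279.62646484375), (61.99238967895508, 98.00423431396484), 5.582331657409668)
0.0011 -0.0006 0.1315 -0.00024 rows>=2.6
0.0011 -0.0006 0.2065 -0.00024 rows>=4.1
```

View pics/w2.png

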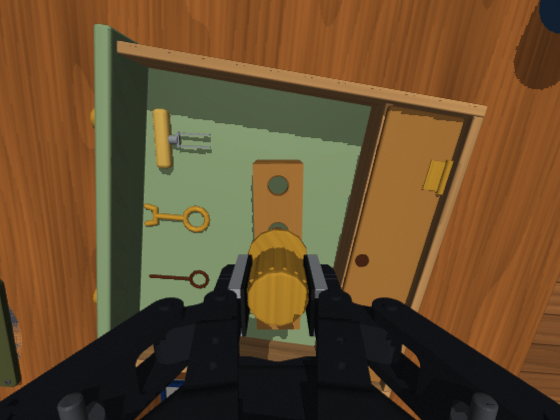

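The wrist view shows the left hole at (278,184), the flap on the right and the tools on the left. The rack fit agrees to about 1 mm, so I lower the stopper.

Request:
{"fn": "jog_arm", "kwargs": {"steps": "0 0.0012 -0.0005 0.05 0;0 0.0012 -0.0005 0.1 0;0 0.0012 -0.0005 0.14 0;0 0.0012 -0.0005 0.155 0;0 0.0012 -0.0005 0.165 0;0 0.0012 -0.0005 0.175 0;0 0.0012 -0.0005 0.185 0;0 0.0012 -0.0005 0.195 0;0 0.0012 -0.0005 0.203 0;0 0.0012 -0.0005 0.203 0;0 0.0012 -0.0005 0.203 0;0 0.0012 -0.0005 0.203 0"}}

```text
t: 9.3
tool_pos: [0.5181, 0.3007, 0.0789]
ee_rot: [3.141, -0.0, 1.667]
wrist_force: [0.3, 0.8, -0.3]
grip_width: 0.0264
finger_force: 59.1
```

Request:
{"fn": "jog_arm", "kwargs": {"steps": "0 0 0 0.003 0;0 0 0 0.005 0;0 0 0 0.005 0;0 0 0 0.005 0"}}

```text
t: 9.7
tool_pos: [0.5176, 0.3005, 0.0732]
ee_rot: [-3.141, 0.0, 1.667]
wrist_force: [0.1, -0.0, -0.9]
grip_width: 0.0267
finger_force: 59.1
```

Request:
{"fn": "jog_arm", "kwargs": {"steps": "34 0 0 0 0;45 0 0 0 0;50 0 0 0 0;50 0 0 0 0;50 0 0 0 0;50 0 0 -0.02 0;50 0 0 -0.05 0;50 0 0 -0.1 0;50 0 0 -0.15 0;50 0 0 -0.2 0;50 0 0 -0.2 0;50 0 0 -0.2 0"}}

```text
t: 10.9
tool_pos: [0.5184, 0.3009, 0.2756]
ee_rot: [3.138, -0.001, 1.667]
wrist_force: [0.5, 0.1, -0.3]
grip_width: 0.0499
finger_force: 0.0
```

```bash
cat > chk.py <<'E'
from h import *
import sys
im,d,p,K,T=cloud("wrist");a=im
cv2.imwrite(f"pics/{sys.argv[1]}.png",a[...,::-1])
m=((p[...,2]>.09)&(p[...,2]<.13)&(p[...,1]>.1)&(p[...,1]<.315)&(abs(p[...,0]-.527)<.03)).astype(np.uint8)
k,l,s,c=cv2.connectedComponentsWithStats(m)
for i in range(1,k):
    if s[i,4]>60:
        x,y,w,h,_=s[i];o,r=ray(K,T,x+w/2,y+h/2);print("rack finial",s[i],"top",np.percentile(p[l==i][:,2],97).round(4),"ctr@.089",(o+r*(.089-o[2])/r[2]).round(4))
E
cat > nxt.py <<'E'
from h import *
import sys
rows(*[tuple(map(float,a.split(","))) for a in sys.argv[1:]])
E
python3 chk.py k1; python3 nxt.py .5408,-.203,.3,1.492
```

```text
rack finial [263 182  27  26 511] top 0.1055 ctr@.089 [0.5167 0.2998 0.089 ]
-0.5034 -0.0251 -0.0269 0.02784 rows>=10.1
```

View pics/k1.png

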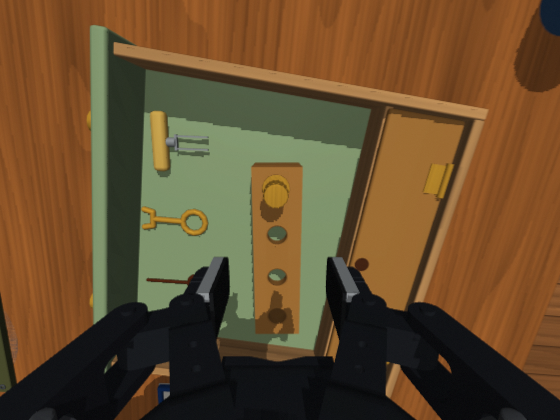

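The wrist view shows brass seated in the left hole at (276,190), with a top height of 0.1055. Red is next.

Request:
{"fn": "jog_arm", "kwargs": {"steps": "60 -0.503 -0.025 -0.03 0.0278;60 -0.503 -0.025 -0.03 0.0278;60 -0.503 -0.025 -0.03 0.0278;60 -0.503 -0.025 -0.03 0.0278;60 -0.503 -0.025 -0.03 0.0278;60 -0.503 -0.025 -0.03 0.0278;60 -0.503 -0.025 -0.03 0.0278;60 -0.503 -0.025 -0.03 0.0278;60 -0.503 -0.025 -0.03 0.0278;60 -0.503 -0.025 -0.03 0.0278;60 -0.503 -0.025 -0.03 0.0278;60 -0.503 -0.025 -0.03 0.0278;60 -0.503 -0.025 -0.03 0.0278;60 -0.503 -0.025 -0.03 0.0278"}}

```text
t: 12.35
tool_pos: [0.5409, -0.201, 0.3023]
ee_rot: [-3.14, -0.001, 1.494]
wrist_force: [-0.3, 0.3, -0.5]
grip_width: 0.0598
finger_force: 0.0
```

```bash
python3 nxt.py .5408,-.203,.184,1.492
```

```text
-0.0021 0.0002 0.1183 0.00034 rows>=2.4
```

Request:
{"fn": "jog_arm", "kwargs": {"steps": "60 -0.002 0 0.04 0;60 -0.002 0 0.07 0;60 -0.002 0 0.1 0;60 -0.002 0 0.118 0;60 -0.002 0 0.118 0;60 -0.002 0 0.118 0;0 -0.002 0 0.118 0;0 -0.002 0 0.118 0;0 -0.002 0 0.118 0;0 -0.002 0 0.118 0;0 -0.002 0 0.118 0;0 -0.002 0 0.118 0;0 -0.002 0 0.118 0;0 -0.002 0 0.118 0"}}

```text
t: 13.75
tool_pos: [0.542, -0.205, 0.1875]
ee_rot: [3.138, 0.001, 1.492]
wrist_force: [0.1, 1.7, 5.2]
grip_width: 0.0274
finger_force: 59.3
```

Request:
{"fn": "jog_arm", "kwargs": {"steps": "0 0 0 -0.005 0;0 0 0 -0.01 0;0 0 0 -0.02 0;0 0 0 -0.03 0;0 0 0 -0.04 0;0 0 0 -0.06 0;0 0 0 -0.09 0;0 0 0 -0.1 0;0 0 0 -0.1 0;0 0 0 -0.1 0;0 0 0 -0.1 0"}}

```text
t: 14.85
tool_pos: [0.5402, -0.2042, 0.2833]
ee_rot: [-3.139, -0.001, 1.492]
wrist_force: [-0.5, 0.1, -1.0]
grip_width: 0.0277
finger_force: 59.1
```

```bash
python3 held.py h2; python3 nxt.py .5236,.2399,.28,1.667
```

```text
[ 0.5402 -0.2042  0.2833] [-3.1387e+00 -1.1000e-03  1.4922e+00] [-0.48  0.06 -1.03] 0.027721067679263398
177 192
90 0.5179 0.2996
30 0.5236 0.2399
-30 0.5294 0.1801
-90 0.5351 0.1204
0.4414 -0.0514 0.0039 -0.02782 rows>=8.9
```

View pics/h2.png

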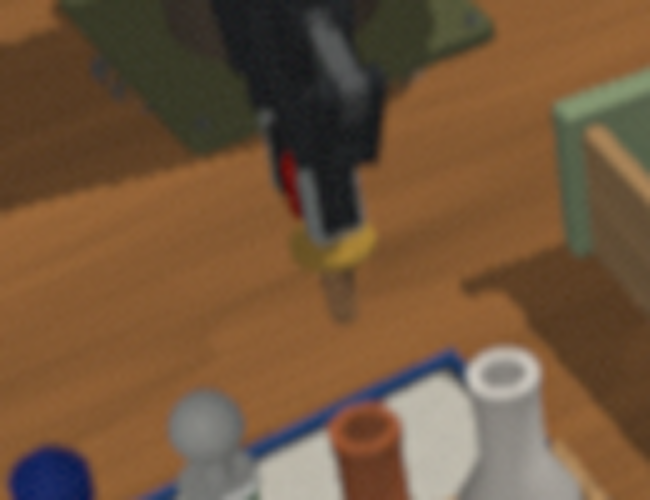

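The crop shows red held almost upright and clear. I move to hole 2.

Request:
{"fn": "jog_arm", "kwargs": {"steps": "0 0.4414 -0.0514 0.004 -0.0278;0 0.4414 -0.0514 0.004 -0.0278;0 0.4414 -0.0514 0.004 -0.0278;0 0.4414 -0.0514 0.004 -0.0278;0 0.4414 -0.0514 0.004 -0.0278;0 0.4414 -0.0514 0.004 -0.0278;0 0.4414 -0.0514 0.004 -0.0278;0 0.4414 -0.0514 0.004 -0.0278;0 0.4414 -0.0514 0.004 -0.0278;0 0.4414 -0.0514 0.004 -0.0278;0 0.4414 -0.0514 0.004 -0.0278;0 0.4414 -0.0514 0.004 -0.0278;0 0.4414 -0.0514 0.004 -0.0278;0 0.4414 -0.0514 0.004 -0.0278"}}

```text
t: 16.3
tool_pos: [0.5245, 0.2384, 0.2813]
ee_rot: [-3.142, 0.0, 1.665]
wrist_force: [1.2, 0.1, -0.3]
grip_width: 0.0277
finger_force: 59.2
```

```bash
python3 nxt.py .5231,.2399,.083,1.667
```

```text
0.0017 -0.0013 0.1983 -0.00032 rows>=4.0
```

Request:
{"fn": "jog_arm", "kwargs": {"steps": "0 0.0012 -0.001 0.05 0;0 0.0012 -0.001 0.1 0;0 0.0012 -0.001 0.14 0;0 0.0012 -0.001 0.155 0;0 0.0012 -0.001 0.165 0;0 0.0012 -0.001 0.175 0;0 0.0012 -0.001 0.185 0;0 0.0012 -0.001 0.195 0;0 0.0012 -0.001 0.2 0;0 0.0012 -0.001 0.203 0;0 0.0012 -0.001 0.203 0;0 0.0012 -0.001 0.203 0"}}

```text
t: 17.5
tool_pos: [0.5235, 0.2408, 0.0787]
ee_rot: [3.141, -0.0, 1.667]
wrist_force: [-0.1, -0.4, -0.5]
grip_width: 0.0273
finger_force: 59.2
```

Request:
{"fn": "jog_arm", "kwargs": {"steps": "0 0 0 0.002 0;0 0 0 0.003 0;0 0 0 0.003 0;34 0 0 0.003 0;45 0 0 0.003 0;50 0 0 0.003 0;50 0 0 0.003 0;50 0 0 0.003 0;50 0 0 -0.02 0;50 0 0 -0.05 0;50 0 0 -0.1 0;50 0 0 -0.15 0;50 0 0 -0.2 0;50 0 0 -0.21 0;50 0 0 -0.21 0;50 0 0 -0.21 0"}}

```text
t: 19.1
tool_pos: [0.5226, 0.2404, 0.2866]
ee_rot: [-3.139, 0.001, 1.667]
wrist_force: [-0.1, 0.7, -0.3]
grip_width: 0.0499
finger_force: 0.0
```

```bash
python3 chk.py k2; python3 nxt.py .5365,-.267,.3,1.492
```

```text
rack finial [266 124  26  27 523] top 0.1056 ctr@.089 [0.5165 0.3011 0.089 ]
rack finial [266 178  26  26 516] top 0.109 ctr@.089 [0.5224 0.2414 0.089 ]
-0.5063 -0.0345 -0.0139 0.02784 rows>=10.2
```

Red is seated. Silver is next.

Request:
{"fn": "jog_arm", "kwargs": {"steps": "60 -0.506 -0.0345 -0.014 0.0278;60 -0.506 -0.0345 -0.014 0.0278;60 -0.506 -0.0345 -0.014 0.0278;60 -0.506 -0.0345 -0.014 0.0278;60 -0.506 -0.0345 -0.014 0.0278;60 -0.506 -0.0345 -0.014 0.0278;60 -0.506 -0.0345 -0.014 0.0278;60 -0.506 -0.0345 -0.014 0.0278;60 -0.506 -0.0345 -0.014 0.0278;60 -0.506 -0.0345 -0.014 0.0278;60 -0.506 -0.0345 -0.014 0.0278;60 -0.506 -0.0345 -0.014 0.0278;60 -0.506 -0.0345 -0.014 0.0278;60 -0.506 -0.0345 -0.014 0.0278;60 -0.506 -0.0345 -0.014 0.0278"}}

```text
t: 20.65
tool_pos: [0.5376, -0.2648, 0.3022]
ee_rot: [-3.142, -0.0, 1.494]
wrist_force: [0.0, -0.8, -0.5]
grip_width: 0.0601
finger_force: 0.0
```

```bash
python3 nxt.py .5365,-.267,.183,1.492
```

```text
-0.0023 -0.0009 0.1192 0.00037 rows>=2.4
```

Request:
{"fn": "jog_arm", "kwargs": {"steps": "60 -0.002 -0.0005 0.04 0;60 -0.002 -0.0005 0.07 0;60 -0.002 -0.0005 0.1 0;60 -0.002 -0.0005 0.12 0;60 -0.002 -0.0005 0.12 0;60 -0.002 -0.0005 0.12 0;0 -0.002 -0.0005 0.12 0;0 -0.002 -0.0005 0.12 0;0 -0.002 -0.0005 0.12 0;0 -0.002 -0.0005 0.12 0;0 -0.002 -0.0005 0.12 0;0 -0.002 -0.0005 0.12 0;0 -0.002 -0.0005 0.12 0;0 -0.002 -0.0005 0.12 0"}}

```text
t: 22.05
tool_pos: [0.5379, -0.2689, 0.1847]
ee_rot: [3.138, 0.001, 1.492]
wrist_force: [0.3, 0.4, 6.2]
grip_width: 0.0271
finger_force: 58.8
```

Request:
{"fn": "jog_arm", "kwargs": {"steps": "0 0 0 -0.005 0;0 0 0 -0.01 0;0 0 0 -0.02 0;0 0 0 -0.03 0;0 0 0 -0.04 0;0 0 0 -0.06 0;0 0 0 -0.09 0;0 0 0 -0.1 0;0 0 0 -0.1 0;0 0 0 -0.1 0;0 0 0 -0.1 0"}}

```text
t: 23.15
tool_pos: [0.5361, -0.2679, 0.2803]
ee_rot: [-3.139, -0.001, 1.492]
wrist_force: [-0.3, -0.7, 0.0]
grip_width: 0.0272
finger_force: 59.1
```

```bash
python3 held.py h3; python3 nxt.py .5290,.1791,.28,1.667
```

```text
[ 0.5361 -0.2679  0.2803] [-3.1388e+00 -1.4000e-03  1.4922e+00] [-0.32 -0.72  0.05] 0.027193689991248493
146 204
90 0.5179 0.2996
30 0.5236 0.2399
-30 0.5294 0.1801
-90 0.5351 0.1204
0.4451 -0.0421 0.0010 -0.02781 rows>=8.9
```

View pics/h3.png

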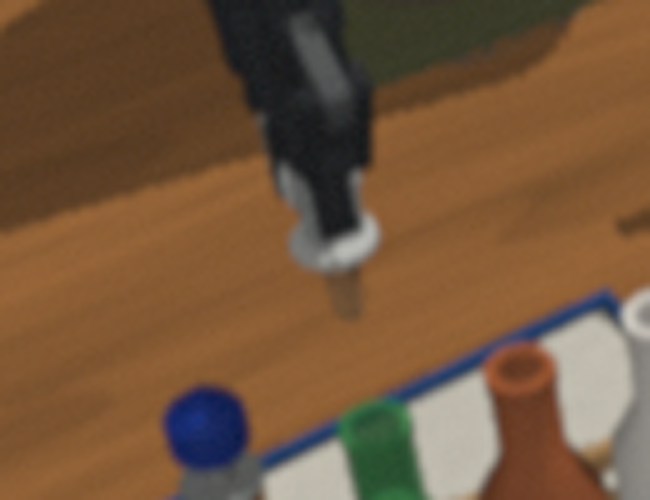

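Silver is held upright and clear of its bottle.

Request:
{"fn": "jog_arm", "kwargs": {"steps": "0 0.445 -0.042 0.001 -0.0278;0 0.445 -0.042 0.001 -0.0278;0 0.445 -0.042 0.001 -0.0278;0 0.445 -0.042 0.001 -0.0278;0 0.445 -0.042 0.001 -0.0278;0 0.445 -0.042 0.001 -0.0278;0 0.445 -0.042 0.001 -0.0278;0 0.445 -0.042 0.001 -0.0278;0 0.445 -0.042 0.001 -0.0278;0 0.445 -0.042 0.001 -0.0278;0 0.445 -0.042 0.001 -0.0278;0 0.445 -0.042 0.001 -0.0278;0 0.445 -0.042 0.001 -0.0278;0 0.445 -0.042 0.001 -0.0278"}}

```text
t: 24.6
tool_pos: [0.53, 0.1774, 0.2812]
ee_rot: [-3.142, 0.0, 1.665]
wrist_force: [-0.1, 0.1, -0.7]
grip_width: 0.0272
finger_force: 59.1
```

```bash
python3 nxt.py .5290,.1796,.08,1.667
```

```text
0.0023 -0.0008 0.2012 -0.00035 rows>=4.0
```

Request:
{"fn": "jog_arm", "kwargs": {"steps": "0 0.0014 -0.0006 0.05 0;0 0.0014 -0.0006 0.1 0;0 0.0014 -0.0006 0.14 0;0 0.0014 -0.0006 0.155 0;0 0.0014 -0.0006 0.165 0;0 0.0014 -0.0006 0.175 0;0 0.0014 -0.0006 0.185 0;0 0.0014 -0.0006 0.195 0;0 0.0014 -0.0006 0.2 0;0 0.0014 -0.0006 0.203 0;0 0.0014 -0.0006 0.203 0;0 0.0014 -0.0006 0.203 0"}}

```text
t: 25.8
tool_pos: [0.5294, 0.1801, 0.0787]
ee_rot: [3.141, -0.0, 1.667]
wrist_force: [-0.3, 0.0, -1.4]
grip_width: 0.0271
finger_force: 59.2
```

Request:
{"fn": "jog_arm", "kwargs": {"steps": "0 0 0 0.002 0;0 0 0 0.004 0;0 0 0 0.004 0;34 0 0 0.004 0;45 0 0 0.004 0;50 0 0 0.004 0;50 0 0 0.004 0;50 0 0 0.004 0;50 0 0 -0.02 0;50 0 0 -0.05 0;50 0 0 -0.1 0;50 0 0 -0.15 0;50 0 0 -0.2 0;50 0 0 -0.21 0;50 0 0 -0.21 0;50 0 0 -0.21 0"}}

```text
t: 27.4
tool_pos: [0.5284, 0.1798, 0.2866]
ee_rot: [-3.139, 0.0, 1.667]
wrist_force: [-0.5, -0.7, -0.7]
grip_width: 0.05
finger_force: 0.0
```

```bash
python3 chk.py k3; python3 nxt.py .531,-.331,.3,1.492
```

```text
rack finial [265  60  28  31 660] top 0.1057 ctr@.089 [0.5162 0.3029 0.089 ]
rack finial [266 122  27  27 576] top 0.1091 ctr@.089 [0.5227 0.2428 0.089 ]
rack finial [265 177  26  26 524] top 0.1053 ctr@.089 [0.5269 0.1819 0.089 ]
-0.5086 -0.0461 -0.0140 0.02783 rows>=10.2
```

Three are seated. Blue is the last.

Request:
{"fn": "jog_arm", "kwargs": {"steps": "60 -0.5085 -0.046 -0.014 0.0278;60 -0.5085 -0.046 -0.014 0.0278;60 -0.5085 -0.046 -0.014 0.0278;60 -0.5085 -0.046 -0.014 0.0278;60 -0.5085 -0.046 -0.014 0.0278;60 -0.5085 -0.046 -0.014 0.0278;60 -0.5085 -0.046 -0.014 0.0278;60 -0.5085 -0.046 -0.014 0.0278;60 -0.5085 -0.046 -0.014 0.0278;60 -0.5085 -0.046 -0.014 0.0278;60 -0.5085 -0.046 -0.014 0.0278;60 -0.5085 -0.046 -0.014 0.0278;60 -0.5085 -0.046 -0.014 0.0278;60 -0.5085 -0.046 -0.014 0.0278;60 -0.5085 -0.046 -0.014 0.0278"}}

```text
t: 28.95
tool_pos: [0.5323, -0.329, 0.3023]
ee_rot: [-3.142, -0.0, 1.494]
wrist_force: [-0.2, 0.7, -0.1]
grip_width: 0.0599
finger_force: 0.0
```

Request:
{"fn": "jog_arm", "kwargs": {"steps": "60 -0.0015 -0.0005 0.04 0;60 -0.0015 -0.0005 0.07 0;60 -0.0015 -0.0005 0.1 0;60 -0.0015 -0.0005 0.12 0;60 -0.0015 -0.0005 0.12 0;60 -0.0015 -0.0005 0.12 0;0 -0.0015 -0.0005 0.12 0;0 -0.0015 -0.0005 0.12 0;0 -0.0015 -0.0005 0.12 0;0 -0.0015 -0.0005 0.12 0;0 -0.0015 -0.0005 0.12 0;0 -0.0015 -0.0005 0.12 0;0 -0.0015 -0.0005 0.12 0;0 -0.0015 -0.0005 0.12 0"}}

```text
t: 30.35
tool_pos: [0.5326, -0.3328, 0.1849]
ee_rot: [3.138, 0.002, 1.492]
wrist_force: [0.2, 1.2, 5.8]
grip_width: 0.0305
finger_force: 59.5
```

Request:
{"fn": "jog_arm", "kwargs": {"steps": "0 0 0 -0.005 0;0 0 0 -0.01 0;0 0 0 -0.02 0;0 0 0 -0.03 0;0 0 0 -0.04 0;0 0 0 -0.06 0;0 0 0 -0.09 0;0 0 0 -0.1 0;0 0 0 -0.1 0;0 0 0 -0.1 0;0 0 0 -0.1 0"}}

```text
t: 31.45
tool_pos: [0.5308, -0.3316, 0.2802]
ee_rot: [-3.139, -0.002, 1.492]
wrist_force: [-0.2, 0.6, 0.0]
grip_width: 0.0303
finger_force: 59.3
```

```bash
python3 held.py h4; python3 nxt.py .5346,.1196,.28,1.667
```

```text
[ 0.5308 -0.3316  0.2802] [-3.1388e+00 -1.8000e-03  1.4922e+00] [-0.24  0.59  0.04] 0.03025531739568735
114 216
90 0.5179 0.2996
30 0.5236 0.2399
-30 0.5294 0.1801
-90 0.5351 0.1204
0.4501 -0.0317 0.0011 -0.02782 rows>=9.0
```

View pics/h4.png

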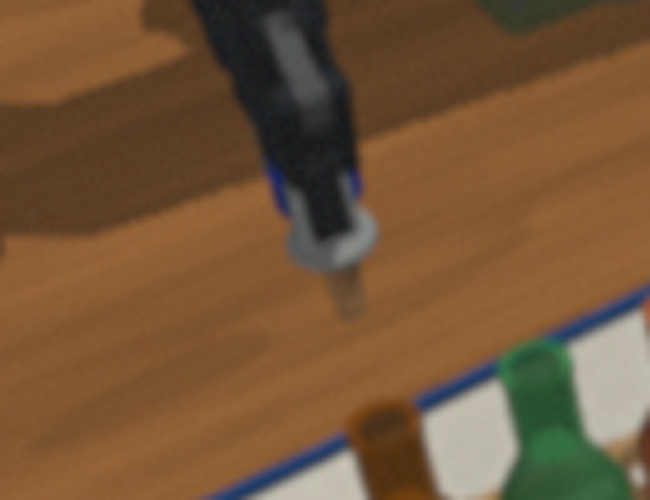

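Blue is held upright and clear.

Request:
{"fn": "jog_arm", "kwargs": {"steps": "0 0.45 -0.032 0.001 -0.0278;0 0.45 -0.032 0.001 -0.0278;0 0.45 -0.032 0.001 -0.0278;0 0.45 -0.032 0.001 -0.0278;0 0.45 -0.032 0.001 -0.0278;0 0.45 -0.032 0.001 -0.0278;0 0.45 -0.032 0.001 -0.0278;0 0.45 -0.032 0.001 -0.0278;0 0.45 -0.032 0.001 -0.0278;0 0.45 -0.032 0.001 -0.0278;0 0.45 -0.032 0.001 -0.0278;0 0.45 -0.032 0.001 -0.0278;0 0.45 -0.032 0.001 -0.0278;0 0.45 -0.032 0.001 -0.0278"}}

```text
t: 32.9
tool_pos: [0.535, 0.1177, 0.2812]
ee_rot: [-3.141, 0.0, 1.665]
wrist_force: [1.0, -0.8, 0.4]
grip_width: 0.0301
finger_force: 59.3
```

Request:
{"fn": "jog_arm", "kwargs": {"steps": "0 0.0014 -0.0006 0.05 0;0 0.0014 -0.0006 0.1 0;0 0.0014 -0.0006 0.14 0;0 0.0014 -0.0006 0.155 0;0 0.0014 -0.0006 0.165 0;0 0.0014 -0.0006 0.175 0;0 0.0014 -0.0006 0.185 0;0 0.0014 -0.0006 0.195 0;0 0.0014 -0.0006 0.2 0;0 0.0014 -0.0006 0.203 0;0 0.0014 -0.0006 0.203 0;0 0.0014 -0.0006 0.203 0"}}

```text
t: 34.1
tool_pos: [0.5344, 0.1205, 0.0787]
ee_rot: [3.141, -0.0, 1.667]
wrist_force: [-0.3, 0.2, 0.2]
grip_width: 0.0301
finger_force: 59.4
```

Request:
{"fn": "jog_arm", "kwargs": {"steps": "0 0 0 0.002 0;0 0 0 0.004 0;0 0 0 0.004 0;36 0 0 0.004 0;45 0 0 0.004 0;50 0 0 0.004 0;50 0 0 0.004 0;50 0 0 0.004 0;50 0 0 -0.02 0;50 0 0 -0.05 0;50 0 0 -0.1 0;50 0 0 -0.15 0;50 0 0 -0.2 0;50 0 0 -0.21 0;50 0 0 -0.21 0;50 -0.1 0 -0.21 0;50 -0.1 0 -0.21 0;50 -0.1 0 -0.21 0;50 -0.1 0 -0.21 0"}}

```text
t: 36.0
tool_pos: [0.5428, 0.0201, 0.2854]
ee_rot: [-3.137, -0.001, 1.664]
wrist_force: [0.9, 0.1, -0.7]
grip_width: 0.0502
finger_force: 0.0
```

```bash
python3 chk.py k4; python3 - <<'E'
from h import *
print(status.get_obs()["t"])
im,d,p,K,T=cloud("scene");b,*_=cloud("wrist")
o=np.zeros((600,800,3),np.uint8);o[:340,:600]=cv2.resize(im[140:310,100:400],None,fx=2,fy=2);o[345:600,:340]=cv2.resize(b,(340,255));cv2.imwrite("pics/f.png",o[...,::-1])
E
```

```text
rack finial [265  15  29  35 806] top 0.1053 ctr@.089 [0.5271 0.1826 0.089 ]
rack finial [264  80  30  33 776] top 0.1082 ctr@.089 [0.5323 0.123  0.089 ]
36.05
```

View pics/f.png

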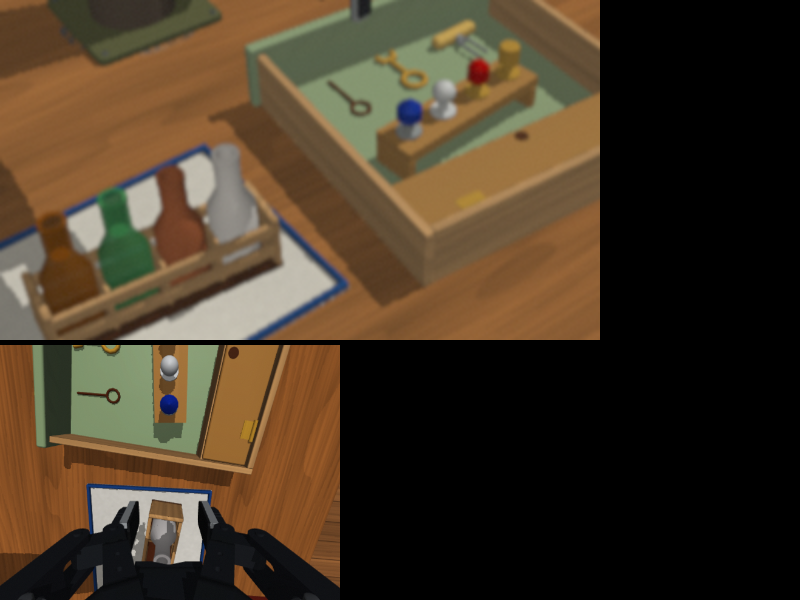

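The final view shows all four stoppers upright in the rack in order: brass (510,55), red (479,75), silver (444,97) and blue (409,115). The bottles are standing in the carrier.

```bash
python3 -c "
from workcell import order
print(order.hand_in())"
```

```text
the job is handed in; nothing more can be done
None
```

I moved all four stoppers to the rack in bottle order, left to right brass, red, silver, blue; the last views showed them seated upright with the bottles standing in the carrier, and I handed in at about 36 s (no verdict was returned).

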